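Open up the shed cupboard: bolted right door first, then the lapped left door

ROBOT

A 6-joint arm with a two-finger parallel gripper is mounted at the origin on the work surface. World frame = base frame: x ahead of the robot, y to its left, z up, the work surface at z = 0. Lengths are in m, angles in rad, forces in N, time in s.
With the tool pointing down it reaches from about 0.375 to 0.9 m from the base axis. Payload 3.1 kg.
Tool frame: the origin (TCP) lies between the finger pads; the fingertips stand 22 mm ahead of it and the grasp point (between the pads) lies 3 mm ahead of it; z points along the fingers, y is the line along which they close (so a half turn about z gives the same grasp; the last joint's range is limited). The gripper opens to 87 mm and grips with 3 to 60 N. Pads are 19 mm wide; open, the fingers measure 117 mm over their backs; the gripper's body (75 mm by 190 mm) begins 51 mm behind the grasp point.
Start: joints at [-1.431, 0.527, 1.433, -0, 1.181, -0.178], TCP at [0.195, -0.594, 0.245] pointing down, gripper open.
Joint ranges: [-3.08, 3.08], [-0.75, 2.2], [0.22, 2.44], [-1.43, 4.57], [0, 2.65], [-2.85, 2.85]. Speed limits (rad/s): [2.79, 2.79, 3.14, 3.14, 3.14, 3.14].

INTERFACE

Orientations are given as a unit quaternion [x, y, z, w].
In Python, from rig import get_obs, camera, get_calibration, hand_in, cut_out gives the robot as it stands.
- The arm moves only by the shell command python3 -m inch 'ROWS' [OPENING] [FORCE]. ROWS is JSON, one flat list of numbers, 6 for each row, row after row: the shift along the tool's x, y, z scaled (see below), then the turn, a rotation vector about the tool's x, y, z scaled (see below). A call has 1 to 20 rows; each row is the pose to reach, as a shift and turn from the pose commanded when the call began, along the tool's axes at that moment; what a row does not reach only later rows make up. The controller multiplies each number of a shift by 0.08 m and each number of a turn by 90 degrees. A row lasts 1/12 s, in which the tool goes at most 41.7 mm and 7.16 degrees, less where a joint would pass 70% of its speed; a pose out of reach is approached as far as the arm can. A call with a number of a shift or a turn outside -1 to 1 is refused whole. A call with a gripper value outside its range is refused whole. OPENING is the finger opening in mm, from 0 to 87, set as the call begins (- or left out, the last holds). The fingers move at their own pace and stop on an object; FORCE is the grip in N (left out, the last holds). Time passes only in rows, so rows that repeat a pose let the fingers close. It gives the time, the measured TCP pose, the force, the opening and the grip force at its end, in the units of the state.
- get_obs(): the state, without advancing time (a new reading comes with each control period).
- camera(name): name is "scene" or "top" or "wrist"; returns the picture (384x512x3 uint8, red, green, blue); there is no depth.
- get_calibration(name): a dict with "vertical_fov" (degrees; the focal length in pixels is half the picture's height over the tangent of half this angle, whatever the lens; pixels are square), "cx", "cy" (the principal point, pixels), "D" ([k1, k2, p1, p2, k3] as OpenCV has them; the pictures are not rectified), "T" (4x4, takes a point from camera to world coordinates). Camera axes: x right, y down, z forward; pixel columns grow to the right and rows downward; lengths in m; the calibration is good to about 2 mm. A picture is of the moment at which its call begins: read the wrist's pose just before it. get_calibration takes no time and is no camera call; for the wrist camera it gives the pose at the moment of the call.
- hand_in(): hands the job in; it is judged then, once.
Trained networks look in the newest picture that a camera, given by its name, has taken for a name from the list of things; names that differ only in an ending like _2 or _b are one class to them, and where a whole thing is asked for, a point or a joint stands for the part that bears it (a point fixed in the world has none). Each returns a list of dicts, best first, with "conf" (0 to 1); they miss things now and then, are a little off and sometimes report something else, mostly with a low value. They report only what shows in the picture. A call takes as long as a camera call.
- cut_out(camera, thing): "region" (384x512 bool, what is visible of it) and "bbox" ([left, top, right, bottom] in pixels, round what is visible of it).
The state is a dict: "time": time; "q": joint angles; "joint_velocities": joint speeds; "joint_torque": joint torques, N m; "position": TCP position; "tool_rot": TCP orientation; "ft_force": force on the tool from outside, world axes, zero at the start; "moment": the same for the moment, N m; "grip_width": finger opening in m; "grip_force": force on a finger pad.
Only numpy, scipy, OpenCV 4.12 (cv2) and the standard library are available. Lean on these libraries where they do the work, as an engineer would, in place of code of your own. Each camera call takes 0.05 s, during which the arm holds its last target. There are 200 camera calls.

TASK

Open up the plywood tool cupboard on the counter. Draw its cross bolt and swing the right-hand door open first, because its cover strip laps over the left-hand door; then pull down the left-hand door's top bolt and swing that door open too. Leave both doors standing open about square to the cupboard's front or further, with their bolts drawn, and do not disturb the jar, the padlock or the spanner lying about on the counter.

Things in the scene. Friction and masses are not known exactly. Their poses are not given: they have to be found in the camera images.
- cupboard: Fixed plywood cupboard, 460 mm wide (y), 220 deep (x), 300 high. Origin: centre of underside. Its front looks along its -x, to the robot; door faces and the front edge of the 18 mm top board lie at x = -110 mm. Left and right as seen from the robot: left door on the +y side, right door on the -y side, meeting at y = 0. Doors: 229 mm wide, 15 thick, 27 to 279 mm above the counter.
- cover_strip (a point): Middle of the dark wooden cover strip on the right door's meeting edge: 40 mm wide, 250 mm high, 7 mm proud of the face. It laps 20 mm over the face of the left door, so the left door cannot open before the right one. Turns with the right door.
- right_door (a joint): Angle of the right-hand door in rad: 0 shut, grows as its free edge swings out towards the robot, 1.57 square to the front, stop at 1.75. It stays where it is left (hinge friction about 0.12 N m).
- right_door_hinge (a point): On the right door's upright hinge axis (the outer front edge, 230 mm from the cupboard's middle line), 255 mm above the counter. Axes turn with the door; shut, they are those of the cupboard. Seen from above the door turns counter-clockwise as it opens.
- right_door_handle (a point): Grip point on the right door's dark steel D handle: an upright round bar 12 mm thick, centre line 42 mm in front of the door face, 184 to 266 mm above the counter, a leg back to the face at each end. The point is on the bar, 255 mm above the counter (11 mm below the top leg), 108 mm from the hinge along the door. Axes turn with the door (-x points out of its front).
- cross_bolt (a joint): Travel in m of the level galvanised bolt on the right door: 0 fully shot (its end is behind the keep on the left door), 0.032 fully drawn. The door is free from about 0.016. It slides towards the right door's hinge (along the door's -y), stays where left, needs about 3 N.
- cross_bolt_knob (a point): On the cross bolt's knob: a stem 9 mm thick sticking straight out of the right door's front, ending in a 16 mm ball. The point is on the stem's axis 36 mm in front of the door face (ball centre 41, end 49), 255 mm above the counter, 40 mm from the middle line when shot, 72 when drawn. Guides at 27 and 83 mm from the middle line and the keep stand 24 mm proud. Axes turn with the door.
- left_door (a joint): Angle of the left-hand door in rad: 0 shut, grows as its free edge swings out towards the robot, 1.57 square to the front, stop at 1.75. It stays where it is left (hinge friction about 0.15 N m).
- left_door_hinge (a point): On the left door's upright hinge axis (the outer front edge, 230 mm from the cupboard's middle line), 255 mm above the counter. Axes turn with the door; shut, they are those of the cupboard. Seen from above the door turns clockwise as it opens.
- left_door_handle (a point): Grip point on the left door's D handle, mirror image of the right one: upright round bar 12 mm thick, 42 mm in front of the door face, 184 to 266 mm above the counter. The point is 255 mm above the counter, 108 mm from the hinge along the door.
- top_bolt (a joint): Travel in m of the upright galvanised bolt on the left door: 0 fully up (its end is behind the keep on the top board's front edge), 0.022 fully drawn down. The door is free from about 0.012. It slides straight down, stays where left, needs about 4 N.
- top_bolt_knob (a point): On the top bolt's knob: a stem 9 mm thick sticking straight out of the left door's front, ending in a 16 mm ball. The point is on the stem's axis 36 mm in front of the door face (ball centre 41, end 49), 65 mm from the middle line, 257 mm above the counter when up, 235 when drawn down. The guide and keep above it stand 24 mm proud of the face.
- jar_center (a point): Bystander: clear jar of screws with a blue cap, 72 mm across, 110 mm high, standing on the counter beside the cupboard. Centre, half-way up.
- padlock_center (a point): Bystander: galvanised padlock lying flat, about 80 mm long, 55 mm wide, 24 mm thick, beside the cupboard. Its centre.
- spanner_center (a point): Bystander: steel shifting spanner, 200 mm long, 50 mm wide at the jaws, 12 mm thick, lying on the counter in front of the cupboard, under the sweep of the doors (they clear it by 15 mm). Its middle, half-way up.

How it is judged:
By the outcome, as a careful person would: the job done as asked, in the order asked, and still so for the second after the job is handed in, with the robot touching nothing.
It also fails if it takes over 64 s, if anything falls off the work surface, if the arm or the gripper's body presses on something with over 40 N, if the wrist force passes 120 N, or if a joint passes its speed limit or range.

## Working session

There is one attempt and no reset: what is moved stays moved. The work goes in short steps, Python scripts to look and compute and a shell command to move; the robot and the scene stay as the last step left them, time stands still between calls to the robot, and variables do not carry over. Pictures are saved under pics/ and viewed, at most 13 in all, crops included, and the job is handed in when it is done.

```bash
ls; mkdir -p pics; python3 - <<'E'
from rig import *
import cv2,numpy as np
o=get_obs();print({k:np.round(v,3).tolist() for k,v in o.items()})
for n in["scene","top"]:
    im=camera(n);cv2.imwrite(f"pics/{n}0.png",im[:,:,::-1]);c=get_calibration(n);print(n,c["vertical_fov"],c["cx"],c["cy"],c["D"],np.round(c["T"],3).tolist())
    for t in["cupboard","right_door_handle","left_door_handle","cross_bolt_knob","top_bolt_knob","jar_center","padlock_center","spanner_center","cover_strip"]:
        for r in cut_out(n,t)[:2]: 
            ys,xs=np.nonzero(r["region"]);print(n,t,round(r["conf"],2),np.round(r["bbox"]),xs.mean().round(1),ys.mean().round(1))
E
```

```text
pics
{'time': 0.0, 'q': [-1.431, 0.528, 1.434, -0.0, 1.181, -0.178], 'joint_velocities': [0.001, -0.0, -0.001, 0.002, 0.001, 0.001], 'joint_torque': [-0.001, -44.004, -17.66, 0.063, 0.058, -0.0], 'position': [0.195, -0.593, 0.244], 'tool_rot': [0.987, 0.158, 0.0, -0.001], 'ft_force': [-0.063, -0.967, -0.461], 'moment': [0.017, 0.048, 0.003], 'grip_force': 0.0, 'grip_width': 0.087}
scene 46.4786125067676 256.41537366366873 186.96678560818768 [-0.15582456  0.          0.          0.          0.        ] [[-0.878, -0.327, 0.35, 0.177], [-0.479, 0.601, -0.64, 0.819], [-0.001, -0.73, -0.684, 1.03], [0.0, 0.0, 0.0, 1.0]]
scene cupboard 0.85 [156.  80. 316. 261.] 237.5 167.6
scene right_door_handle 0.78 [270. 117. 317. 216.] 292.0 160.4
scene left_door_handle 0.85 [222. 159. 275. 260.] 247.2 206.4
scene top_bolt_knob 0.59 [269. 166. 278. 184.] 270.4 171.7
scene jar_center 0.85 [200. 284. 226. 325.] 214.6 305.3
scene jar_center 0.17 [271. 110. 320. 215.] 292.6 159.7
scene padlock_center 0.74 [278. 141. 294. 158.] 289.1 148.4
scene padlock_center 0.6 [315. 150. 333. 166.] 322.5 156.1
scene sp
[... 155 characters left out ...]
040087052188 [-0.01896392  0.          0.          0.          0.        ] [[-0.015, -0.98, 0.198, 0.332], [-1.0, 0.015, -0.003, -0.005], [0.0, -0.198, -0.98, 1.61], [0.0, 0.0, 0.0, 1.0]]
top cupboard 0.63 [187. 118. 340. 215.] 262.6 165.1
top right_door_handle 0.7 [255. 192. 334. 215.] 290.8 202.3
top left_door_handle 0.92 [184. 190. 253. 210.] 221.6 197.9
top left_door_handle 0.2 [256. 193. 336. 215.] 292.3 202.7
top top_bolt_knob 0.36 [235. 197. 240. 208.] 238.7 203.3
top jar_center 0.88 [136. 206. 159. 228.] 148.5 216.3
top padlock_center 0.49 [341. 202. 363. 219.] 354.5 211.8
top spanner_center 0.83 [262. 219. 284. 279.] 271.9 250.0
top cover_strip 0.82 [254. 192. 336. 216.] 291.0 202.7
```

```bash
python3 - <<'E'
import cv2,numpy as np
a=cv2.imread("pics/scene0.png")[70:340,140:360];b=cv2.imread("pics/top0.png")[100:290,120:380]
a=cv2.resize(a,None,fx=2.2,fy=2.2,interpolation=2);b=cv2.resize(b,None,fx=3,fy=3,interpolation=2)
cv2.imwrite("pics/a.png",a);cv2.imwrite("pics/b.png",b)
E
```

```text
(no output)
```

View pics/a.png

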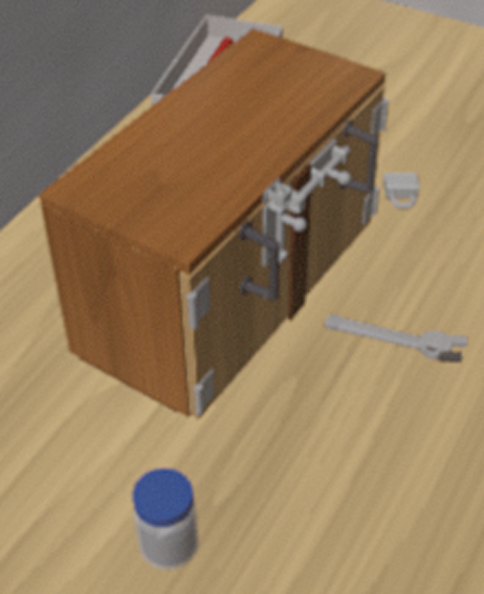

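View pics/b.png

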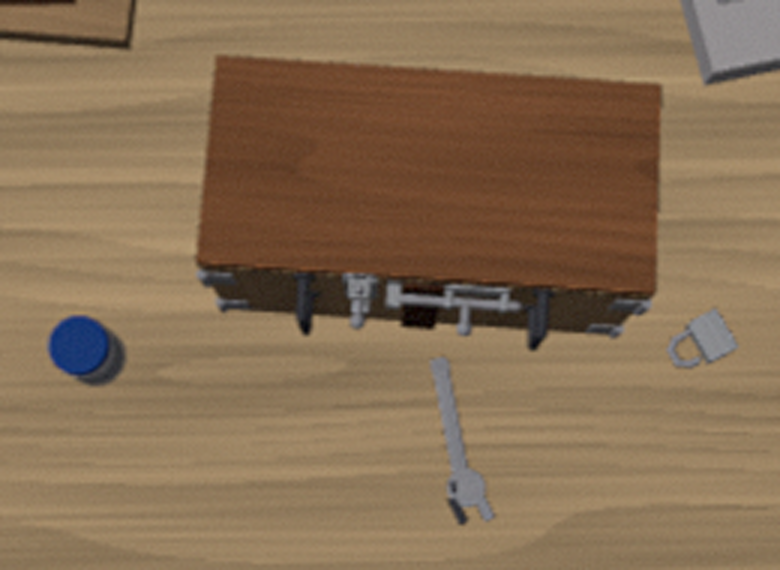

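The scene view shows the cupboard's top corners, the knobs (cross ball at about (296,151), top-bolt ball at about (276,171)) and both handles. The top view shows the same parts, with the spanner in front, the jar on the left and the padlock on the right. I'll fit the cupboard pose from these corners.

```bash
cat >h.py <<'E'
from rig import *
import cv2,numpy as np
from scipy.optimize import least_squares
from scipy.spatial.transform import Rotation as R
def proj(c,P):
    T=np.linalg.inv(c["T"]);f=192/np.tan(np.radians(c["vertical_fov"]/2))
    K=np.array([[f,0,c["cx"]],[0,f,c["cy"]],[0,0,1.]])
    return cv2.projectPoints(np.float64(P).reshape(-1,1,3),cv2.Rodrigues(T[:3,:3])[0],T[:3,3],K,np.float64(c["D"]))[0][:,0]
def w(p,P):
    P=np.atleast_2d(P).astype(float);c,s=np.cos(p[2]),np.sin(p[2])
    return np.c_[p[0]+c*P[:,0]-s*P[:,1],p[1]+s*P[:,0]+c*P[:,1],P[:,2]]
def rel(P,yaw):
    """shift (units) and turn (units) from the present pose to TCP P, tool down, tool y along cupboard y (mod half turn)"""
    o=get_obs();r=R.from_quat(o["tool_rot"])
    best=None
    for k in(0,np.pi):
        d=(r.inv()*R.from_euler("z",yaw+k)*R.from_quat([1,0,0,0])).as_rotvec()
        if best is None or np.linalg.norm(d)<np.linalg.norm(best):best=d
    return np.round(r.inv().apply(np.array(P)-o["position"])/.08,3),np.round(best/(np.pi/2),3)
E
python3 - <<'E'
from h import *
M={"top":([(-.11,.23,.3),(.11,.23,.3),(.11,-.23,.3),(-.11,-.23,.3),(-.151,-.04,.255),(-.151,.065,.257)],[(186,187.7),(192.3,118.7),(340.7,128.3),(338.3,197.7),(274.7,209.3),(239,207.7)]),
"scene":([(-.11,.23,.3),(.11,.23,.3),(.11,-.23,.3),(-.11,-.23,.3),(-.151,-.04,.255),(-.151,.065,.257),(-.11,.23,.0)],[(225.5,192.7),(159.1,160.9),(255.9,84.5),(315,102.7),(295.9,150.9),(276.4,171.4),(227.3,258.6)])}
C={n:get_calibration(n) for n in M}
f=lambda p:np.concatenate([(proj(C[n],w(p,M[n][0]))-M[n][1]).ravel() for n in M])
s=least_squares(f,[.7,0,0],loss="soft_l1");print(s.x,np.round(f(s.x).reshape(-1,2),1).tolist())
for n,P in dict(ck=(-.148,-.04,.255),tk=(-.146,.065,.257),rh=(-.152,-.122,.255),lh=(-.152,.122,.255)).items():print(n,w(s.x,P).round(3))
E
```

```text
[ 0.6996822  -0.06174257 -0.08461898] [[-1.3, -0.3], [-0.7, -0.8], [-0.3, -0.5], [0.0, 0.2], [-1.6, 0.2], [-0.1, -0.7], [0.7, -3.4], [-1.1, -3.7], [-0.1, -2.9], [1.5, -0.7], [0.5, -0.1], [0.3, -0.4], [4.1, 7.1]]
ck [[ 0.549 -0.089  0.255]]
tk [[0.56  0.015 0.257]]
rh [[ 0.538 -0.17   0.255]]
lh [[0.559 0.073 0.255]]
```

```bash
python3 - <<'E'
from h import *
o=get_obs();print(R.from_quat(o["tool_rot"]).as_matrix().round(3))
print(rel((.40,-.09,.36),-.085))
E
```

```text
[[ 0.95   0.312  0.   ]
 [ 0.312 -0.95  -0.   ]
 [ 0.     0.    -1.   ]]
(array([ 4.398, -5.181, -1.443]), array([ 0.   , -0.   ,  0.256]))
```

```bash
python3 -m inch '[0.2,-0.2,-0.3,0,0,0, 0.5,-0.55,-0.7,0,0,0, 0.85,-1,-1,0,0,0, 0.85,-1,-1,0,0,0]' 40 && python3 -m inch '[0.3,-0.35,-0.2,0,0,0, 0.6,-0.7,-0.4,0,0,0, 0.87,-1,-0.45,0,0,0]' && python3 -m inch '[0.3,-0.35,0,0,0,0, 0.6,-0.7,0,0,0,0, 0.87,-1,0,0,0,0]' && python3 -m inch '[0.3,-0.35,0,0,0,0, 0.6,-0.7,0,0,0,0, 0.87,-1,0,0,0,0]' && python3 -m inch '[0.3,-0.35,0,0,0,0.06, 0.6,-0.7,0,0,0,0.12, 0.87,-1,0,0,0,0.18, 0.87,-1,0,0,0,0.256, 0.87,-1,0,0,0,0.256]'
python3 - <<'E'
from h import *
o=get_obs();print(o["position"],R.from_quat(o["tool_rot"]).as_matrix().round(3))
c=get_calibration("wrist");print(np.round(c["T"],3).tolist())
im=camera("wrist");cv2.imwrite("pics/w1.png",im[:,:,::-1])
p=[.6997,-.0617,-.0846]
for t,P in dict(cross_bolt_knob=(-.151,-.04,.255),top_bolt_knob=(-.151,.065,.257),right_door_handle=(-.152,-.122,.255),left_door_handle=(-.152,.122,.255),cover_strip=(-.117,0,.152)).items():
    print(t,proj(c,w(p,P)).round(1),[(round(r["conf"],2),np.round(r["bbox"]).tolist()) for r in cut_out("wrist",t)[:2]])
E
```

```text
time: 1.33
position: [0.2364, -0.4937, 0.3274]
tool_rot: [0.987, 0.159, 0.001, 0.001]
ft_force: [-0.1, 0.5, -0.2]
grip_width: 0.0677
grip_force: 0.0
time: 1.58
position: [0.2768, -0.398, 0.3627]
tool_rot: [0.987, 0.158, 0.001, 0.002]
ft_force: [1.1, -1.3, -0.7]
grip_width: 0.0485
grip_force: 0.0
time: 1.83
position: [0.3173, -0.2989, 0.3606]
tool_rot: [0.987, 0.158, 0.0, -0.0]
ft_force: [0.4, -0.4, -0.4]
grip_width: 0.0408
grip_force: 0.0
time: 2.08
position: [0.3584, -0.2012, 0.3605]
tool_rot: [0.987, 0.158, 0.0, -0.0]
ft_force: [-0.7, -0.6, 0.5]
grip_width: 0.0402
grip_force: 0.0
time: 2.5
position: [0.3998, -0.1039, 0.3605]
tool_rot: [0.999, -0.041, 0.0, 0.0]
ft_force: [0.6, -0.5, 0.3]
grip_width: 0.04
grip_force: 0.0
[ 0.39976752 -0.10387385  0.36050693] [[ 0.997 -0.082  0.   ]
 [-0.082 -0.997 -0.   ]
 [ 0.     0.    -1.   ]]
[[-0.083, -0.964, -0.253, 0.469], [-0.997, 0.081, 0.02, -0.109], [0.001, 0.254, -0.967, 0.499], [0.0, 0.0, 0.0, 1.0]]
cross_bolt_knob [[221.3  -9.6]] []
top_bolt_knob [[ 63.9 -10.7]] []
right_door_handle [[342.8  -7.7]] [(0.96, [185.0, 0.0, 412.0, 27.0])]
left_door_handle [[-18.5  -8. ]] [(0.58, [3.0, 0.0, 190.0, 25.0])]
cover_strip [[191.  -12.6]] [(0.97, [180.0, 4.0, 410.0, 25.0])]
```

View pics/w1.png

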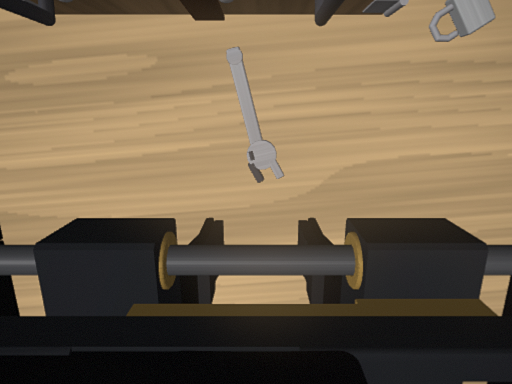

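The wrist camera now shows only the bottom of the doors, the spanner and the padlock, so I'll move forward over the knobs.

```bash
python3 -m inch '[0.3,0,-0.1,0,0,0, 0.7,0,-0.25,0,0,0, 1,0,-0.25,0,0,0, 1,0,-0.25,0,0,0,1,0,-0.25,0,0,0]' 
python3 - <<'E'
from h import *
c=get_calibration("wrist")
im=camera("wrist");cv2.imwrite("pics/w2.png",im[:,:,::-1])
p=[.6997,-.0617,-.0846]
for t,P in dict(cross_bolt_knob=(-.151,-.04,.255),top_bolt_knob=(-.151,.065,.257),right_door_handle=(-.152,-.122,.266),left_door_handle=(-.152,.122,.266),cover_strip=(-.117,0,.277)).items():
    print(t,proj(c,w(p,P)).round(1),[(round(r["conf"],2),np.round(r["bbox"]).tolist()) for r in cut_out("wrist",t)[:2]])
E
```

```text
time: 3.22
position: [0.4794, -0.1131, 0.38]
tool_rot: [0.999, -0.042, -0.001, -0.0]
ft_force: [0.1, -0.8, -0.6]
grip_width: 0.0401
grip_force: 0.0
cross_bolt_knob [[223.9 111.9]] [(0.82, [135.0, 69.0, 300.0, 121.0])]
top_bolt_knob [[ 90.7 112.2]] [(0.84, [48.0, 66.0, 118.0, 124.0])]
right_door_handle [[329.9 113.4]] [(0.73, [136.0, 49.0, 488.0, 120.0])]
left_door_handle [[ 10.3 114. ]] [(0.8, [1.0, 48.0, 164.0, 122.0])]
cover_strip [[162.1  63. ]] []
```

View pics/w2.png

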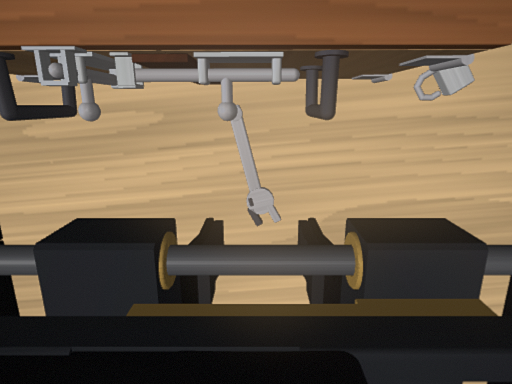

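Cross-bolt ball is at (227,110), top-bolt ball at (89,111) and the right handle bar's top at about (327,113). All are within 2–3 px (about 2 mm) of the prediction. I'll refit quickly and compute the cross-bolt approach.

```bash
cat >>h.py <<'E'
E
python3 - <<'E'
from h import *
c=get_calibration("wrist")
P=[(-.151,-.04,.255),(-.151,.065,.257),(-.152,-.122,.27)];uv=[(227,110.5),(89.5,111),(327.5,113)]
f=lambda p:np.r_[(proj(c,w(p,P))-uv).ravel(),(np.array(p)-[.6997,-.0617,-.0846])*[100,100,500]]
p=least_squares(f,[.6997,-.0617,-.0846]).x;print(p,f(p).round(1))
open("h.py","a").write(f"p={p.tolist()}\n")
print("pre",rel(w(p,(-.148,-.04,.33))[0],p[2]),"grasp",rel(w(p,(-.148,-.04,.256))[0],p[2]))
E
```

```text
[ 0.69930167 -0.06041311 -0.08507079] [-3.7  0.4  0.8  0.2  2.7 -0.5 -0.   0.1 -0.2]
pre (array([ 0.85 , -0.379,  0.632]), array([-0.,  0.,  0.])) grasp (array([ 0.85 , -0.379,  1.557]), array([-0.,  0.,  0.]))
```

```bash
python3 -m inch '[0.3,-0.15,0,0,0,0, 0.6,-0.3,0.1,0,0,0, 0.85,-0.4,0.3,0,0,0, 0.85,-0.4,0.63,0,0,0,0.85,-0.4,0.63,0,0,0,0.85,-0.4,0.63,0,0,0]' && python3 -m inch '[0,0,0.2,0,0,0, 0,0,0.4,0,0,0, 0,0,0.6,0,0,0, 0,0,0.75,0,0,0, 0,0,0.83,0,0,0, 0,0,0.83,0,0,0]' && python3 -m inch '[0,0,0,0,0,0,0,0,0,0,0,0,0,0,0,0,0,0,0,0,0,0,0,0,0,0,0,0,0,0,0,0,0,0,0,0,0,0,0,0,0,0]' 0 10
python3 - <<'E'
from h import *
im=camera("wrist");cv2.imwrite("pics/w3.png",im[:,:,::-1])
o=get_obs();print(rel(w(p,(-.148,-.072,.264))[0],p[2]))
E
```

```text
time: 4.02
position: [0.5481, -0.0856, 0.329]
tool_rot: [0.999, -0.042, -0.002, -0.001]
ft_force: [0.1, -0.7, -0.2]
grip_width: 0.0399
grip_force: 0.0
time: 4.52
position: [0.5489, -0.0863, 0.2639]
tool_rot: [0.999, -0.042, -0.0, -0.0]
ft_force: [-0.7, -0.1, 0.1]
grip_width: 0.0398
grip_force: 0.0
time: 5.1
position: [0.5501, -0.0878, 0.2649]
tool_rot: [0.999, -0.042, 0.001, 0.002]
ft_force: [-1.2, -4.8, 4.6]
grip_width: 0.0145
grip_force: 10.0
(array([-0.022,  0.4  ,  0.012]), array([ 0.002, -0.001,  0.001]))
```

View pics/w3.png

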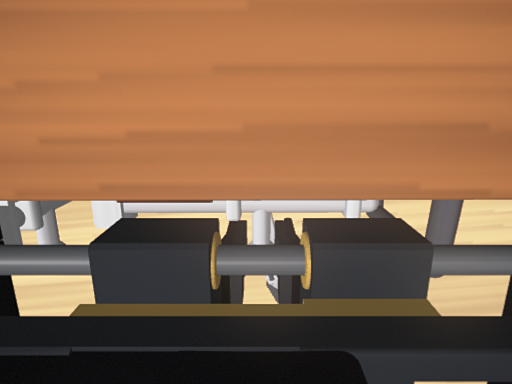

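The fingers hold the ball (14.5 mm opening). I'll draw the bolt.

```bash
python3 -m inch '[0,0.05,0,0,0,0,0,0.1,0,0,0,0,0,0.15,0,0,0,0,0,0.2,0,0,0,0,0,0.25,0,0,0,0,0,0.3,0,0,0,0,0,0.35,0,0,0,0,0,0.39,0,0,0,0,0,0.41,0,0,0,0,0,0.41,0,0,0,0]' && python3 -m inch '[0,0,0,0,0,0,0,0,0,0,0,0,0,0,0,0,0,0]' 36 && python3 -m inch '[0,0,-0.2,0,0,0,0,0,-0.4,0,0,0,0,0,-0.6,0,0,0,0,0,-0.8,0,0,0,0,0,-1,0,0,0,0,0,-1,0,0,0]'
python3 - <<'E'
from h import *
c=get_calibration("wrist")
im=camera("wrist");cv2.imwrite("pics/w4.png",im[:,:,::-1])
P=[(-.151,-.072,.255),(-.151,.065,.257),(-.152,-.122,.27)]
print(proj(c,w(p,P)).round(1).tolist())
print(rel(w(p,(-.152,-.122,.344))[0],p[2]),rel(w(p,(-.152,-.122,.26))[0],p[2]))
E
```

```text
time: 5.98
position: [0.5475, -0.1182, 0.2648]
tool_rot: [0.999, -0.042, 0.001, -0.001]
ft_force: [0.0, 0.7, 5.3]
grip_width: 0.0148
grip_force: 10.0
time: 6.23
position: [0.5465, -0.1184, 0.2634]
tool_rot: [0.999, -0.042, -0.0, -0.0]
ft_force: [-0.0, 1.4, 0.3]
grip_width: 0.0272
grip_force: 0.0
time: 6.73
position: [0.5483, -0.1192, 0.3466]
tool_rot: [0.999, -0.042, 0.003, 0.001]
ft_force: [0.9, -0.9, 0.5]
grip_width: 0.036
grip_force: 0.0
[[262.2, 209.2], [78.1, 210.3], [333.1, 216.9]]
(array([-0.072,  0.634,  0.011]), array([ 0.001, -0.002,  0.001])) (array([-0.076,  0.634,  1.061]), array([ 0.001, -0.002,  0.001]))
```

View pics/w4.png

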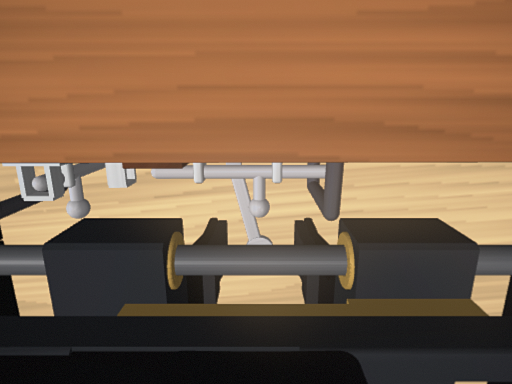

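The bolt is drawn (ball at (259,208), fully-drawn prediction (262,209)). The handle top is at about (331,214), as predicted. Next I'll go to the handle and grip it.

```bash
python3 -m inch '[0,0.2,0,0,0,0,-0.03,0.4,0,0,0,0,-0.07,0.64,0,0,0,0,-0.07,0.64,0,0,0,0,-0.07,0.64,0.2,0,0,0,-0.07,0.64,0.4,0,0,0,-0.07,0.64,0.6,0,0,0,-0.07,0.64,0.8,0,0,0,-0.07,0.64,0.95,0,0,0,-0.07,0.64,1,0,0,0,-0.07,0.64,1,0,0,0]' && python3 -m inch '[0,0,0,0,0,0,0,0,0,0,0,0,0,0,0,0,0,0,0,0,0,0,0,0,0,0,0,0,0,0,0,0,0,0,0,0]' 0 15
cat >arc.py <<'E'
from h import *
import sys
# rows for turning a door by a0->a1 deg with the tool from its present yaw; side +1 right (ccw), -1 left (cw)
def arc(side,da,n):
    o=get_obs();r=R.from_quat(o["tool_rot"]);t=np.array(o["position"])
    h=w(p,(-.11,-side*.23,0))[0]
    for k in range(1,n+1):
        a=side*np.radians(da*k/n);q=R.from_euler("z",a)
        d=t-h;d=q.apply(d*[1,1,0])+h*[1,1,0]-t*[1,1,0]
        print(np.round(r.inv().apply(d)/.08,2).tolist(),np.round((r.inv()*q*r).as_rotvec()/(np.pi/2),3).tolist())
arc(int(sys.argv[1]),float(sys.argv[2]),int(sys.argv[3]))
E
python3 arc.py 1 32 8; python3 -c "
from h import *
print((w(p,(-.152,-.122,.262))[0]-get_obs()['position']).round(4))"
```

```text
time: 7.7
position: [0.5358, -0.1682, 0.2616]
tool_rot: [0.999, -0.042, -0.002, -0.001]
ft_force: [-0.3, 0.7, 0.0]
grip_width: 0.0359
grip_force: 0.0
time: 8.2
position: [0.5372, -0.1693, 0.2644]
tool_rot: [0.999, -0.042, 0.001, 0.0]
ft_force: [-0.7, 0.6, 2.5]
grip_width: 0.0115
grip_force: 15.0
[-0.09, 0.04, -0.0] [0.0, 0.0, -0.044]
[-0.18, 0.09, -0.0] [0.0, 0.0, -0.089]
[-0.27, 0.14, -0.0] [0.0, 0.0, -0.133]
[-0.35, 0.2, -0.0] [0.0, 0.0, -0.178]
[-0.43, 0.26, -0.0] [0.0, 0.0, -0.222]
[-0.5, 0.33, -0.0] [0.0, 0.0, -0.267]
[-0.57, 0.41, -0.0] [0.0, 0.0, -0.311]
[-0.63, 0.48, -0.0] [0.0, 0.0, -0.356]
[ 0.0003  0.0003 -0.0024]
```

```bash
python3 -m inch '[-0.09,0.04,0,0,0,-0.044,-0.18,0.09,0,0,0,-0.089,-0.27,0.14,0,0,0,-0.133,-0.35,0.2,0,0,0,-0.178,-0.43,0.26,0,0,0,-0.222,-0.5,0.33,0,0,0,-0.267,-0.57,0.41,0,0,0,-0.311,-0.63,0.48,0,0,0,-0.356,-0.63,0.48,0,0,0,-0.356]'
python3 -c "
from h import *
o=get_obs();print(o['ft_force'],R.from_quat(o['tool_rot']).as_matrix()[:,0],o['q'],[(np.array(o['position'])-w(p,(-.11,-.23,0))[0])[:2]])"; python3 arc.py 1 32 4
```

```text
time: 8.95
position: [0.4833, -0.2047, 0.2644]
tool_rot: [0.972, 0.235, 0.0, 0.001]
ft_force: [0.1, -1.1, 1.0]
grip_width: 0.0114
grip_force: 15.0
[ 0.07880727 -1.1042968   1.04467319] [ 8.89254641e-01  4.57412482e-01 -7.60735168e-05] [-6.13083238e-01  3.67331916e-01  1.66004029e+00 -1.28833197e-03
  1.11217992e+00  4.83198922e-01] [array([-0.08689065,  0.07556507])]
[-0.18, 0.09, 0.0] [-0.0, 0.0, -0.089]
[-0.35, 0.2, 0.0] [-0.0, 0.0, -0.178]
[-0.5, 0.33, 0.0] [-0.0, 0.001, -0.267]
[-0.63, 0.49, 0.0] [-0.0, 0.001, -0.356]
```

```bash
python3 -m inch '[-0.09,0.04,0,0,0,-0.044,-0.18,0.09,0,0,0,-0.089,-0.27,0.14,0,0,0,-0.133,-0.35,0.2,0,0,0,-0.178,-0.43,0.26,0,0,0,-0.222,-0.5,0.33,0,0,0,-0.267,-0.57,0.41,0,0,0,-0.311,-0.63,0.48,0,0,0,-0.356,-0.63,0.48,0,0,0,-0.356]' && python3 -m inch '[-0.09,0.04,0,0,0,-0.044,-0.18,0.09,0,0,0,-0.089,-0.27,0.14,0,0,0,-0.133,-0.35,0.2,0,0,0,-0.178,-0.43,0.26,0,0,0,-0.222,-0.5,0.33,0,0,0,-0.267,-0.57,0.41,0,0,0,-0.62,0.48,0,0,0,-0.35,-0.62,0.48,0,0,0,-0.35,-0.62,0.48,0,0,0,-0.35]' && python3 -c "
from h import *
o=get_obs();print(o['q'])"
```

```text
time: 9.7
position: [0.4567, -0.2621, 0.2644]
tool_rot: [0.87, 0.494, -0.0, 0.001]
ft_force: [-0.2, -1.2, 3.2]
grip_width: 0.0114
grip_force: 15.0schema error: expected a multiple of 6 numbers
```

```bash
python3 -m inch '[-0.09,0.04,0,0,0,-0.044,-0.18,0.09,0,0,0,-0.089,-0.27,0.14,0,0,0,-0.133,-0.35,0.2,0,0,0,-0.178,-0.43,0.26,0,0,0,-0.222,-0.5,0.33,0,0,0,-0.267,-0.57,0.41,0,0,0,-0.311,-0.62,0.48,0,0,0,-0.35,-0.62,0.48,0,0,0,-0.35,-0.62,0.48,0,0,0,-0.35]' && python3 -m inch '[0,0,0,0,0,0,0,0,0,0,0,0,0,0,0,0,0,0,0,0,0,0,0,0]' 30 && python3 -m inch '[0,0,-0.2,0,0,0,0,0,-0.4,0,0,0,0,0,-0.6,0,0,0,0,0,-0.8,0,0,0,0,0,-1,0,0,0,0,0,-1,0,0,0]' && python3 -c "
from h import *
im=camera('top');cv2.imwrite('pics/top2.png',cv2.resize(im[100:290,120:380,::-1],None,fx=2,fy=2))
o=get_obs();print(o['q'],np.array(o['position'])-w(p,(-.11,-.23,0))[0])
print(rel(w(p,(-.151,.065,.36))[0],p[2]),rel(w(p,(-.151,.065,.291))[0],p[2]))"
```

```text
time: 10.53
position: [0.4636, -0.3236, 0.2644]
tool_rot: [0.704, 0.711, -0.001, 0.001]
ft_force: [-3.3, -2.9, 5.2]
grip_width: 0.0115
grip_force: 15.0
time: 10.87
position: [0.4638, -0.3217, 0.2632]
tool_rot: [0.703, 0.712, 0.0, -0.001]
ft_force: [0.5, -0.0, -0.5]
grip_width: 0.0275
grip_force: 0.0
time: 11.37
position: [0.4652, -0.3234, 0.3468]
tool_rot: [0.702, 0.712, 0.0, 0.003]
ft_force: [0.6, -0.1, 0.3]
grip_width: 0.0294
grip_force: 0.0
[-8.05105076e-01  3.43196017e-01  1.45490168e+00  5.02563083e-04
  1.33997842e+00 -8.18250108e-01] [-0.10556102 -0.04267792  0.34501561]
(array([ 4.236,  1.178, -0.194]), array([ 0.   ,  0.002, -0.938])) (array([4.238, 1.176, 0.669]), array([ 0.   ,  0.002, -0.938]))
```

View pics/top2.png

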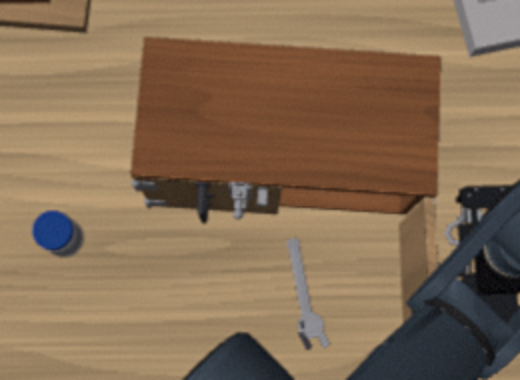

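The right door stands about square. Next I'll move over the top bolt with the fingers closed.

```bash
python3 -m inch '[0.3,0.1,-0.1,0,0,0,0.65,0.2,-0.15,0,0,0,1,0.3,-0.2,0,0,0]' 0 && python3 -m inch '[0.35,0.1,0,0,0,0,0.7,0.2,0,0,0,0,1,0.3,0,0,0,0]' && python3 -m inch '[0.35,0.1,0,0,0,0,0.7,0.2,0,0,0,0,1,0.3,0,0,0,0]' && python3 -m inch '[0.35,0.05,0,0,0,-0.05,0.7,0.1,0,0,0,-0.12,1,0.2,0,0,0,-0.2,1,0.2,0,0,0,-0.28,1,0.2,0,0,0,-0.35,1,0.2,0,0,0,-0.43,1,0.2,0,0,0,-0.5,1,0.2,0,0,0,-0.58,1,0.2,0,0,0,-0.65,1,0.2,0,0,0,-0.72,1,0.2,0,0,0,-0.8,1,0.2,0,0,0,-0.87,1,0.2,0,0,0,-0.94,1,0.2,0,0,0,-0.94]' && python3 -c "
from h import *
c=get_calibration('wrist')
im=camera('wrist');cv2.imwrite('pics/w5.png',im[:,:,::-1])
print(proj(c,w(p,[(-.151,.065,.257),(-.152,.122,.27)])))
print(rel(w(p,(-.151,.065,.36))[0],p[2]),rel(w(p,(-.151,.065,.291))[0],p[2]))"
```

```text
time: 11.67
position: [0.4864, -0.2414, 0.3582]
tool_rot: [0.703, 0.711, 0.0, -0.001]
ft_force: [0.4, 0.5, 0.4]
grip_width: 0.0171
grip_force: 0.0
time: 11.92
position: [0.5091, -0.1597, 0.3581]
tool_rot: [0.702, 0.712, -0.0, -0.002]
ft_force: [1.7, 0.8, -0.8]
grip_width: 0.002
grip_force: 0.0
time: 12.17
position: [0.532, -0.0795, 0.358]
tool_rot: [0.702, 0.712, -0.0, -0.002]
ft_force: [-0.0, -0.2, 0.4]
grip_width: 0.0006
grip_force: 0.0
time: 13.33
position: [0.5468, -0.0013, 0.358]
tool_rot: [0.04, 0.999, 0.0, -0.002]
ft_force: [0.3, -0.5, -0.5]
grip_width: 0.0006
grip_force: 0.0
[[283.7651648  204.2484794 ]
 [362.28795134 208.39758781]]
(array([-0.073,  0.238, -0.023]), array([ 0.   , -0.002,  0.001])) (array([-0.076,  0.237,  0.84 ]), array([ 0.   , -0.002,  0.001]))
```

View pics/w5.png

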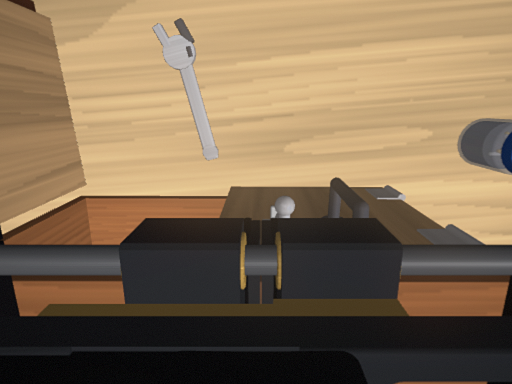

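Ball is at (285,206), 2 px from the prediction. I'll press it down from above.

```bash
python3 -m inch '[-0.075,0.24,0,0,0,0,-0.075,0.24,0.2,0,0,0,-0.075,0.24,0.4,0,0,0,-0.075,0.24,0.6,0,0,0,-0.075,0.24,0.75,0,0,0,-0.075,0.24,0.8,0,0,0,-0.075,0.24,0.8,0,0,0]' && python3 -m inch '[0,0,0.05,0,0,0,0,0,0.1,0,0,0,0,0,0.15,0,0,0,0,0,0.2,0,0,0,0,0,0.25,0,0,0,0,0,0.3,0,0,0,0,0,0.33,0,0,0,0,0,0.36,0,0,0,0,0,0.38,0,0,0,0,0,0.38,0,0,0]'
```

```text
time: 13.97
position: [0.5541, 0.0173, 0.294]
tool_rot: [0.042, 0.999, 0.0, -0.002]
ft_force: [-0.1, -1.4, 0.9]
grip_width: 0.0004
grip_force: 0.0
time: 14.8
position: [0.5553, 0.017, 0.2651]
tool_rot: [0.041, 0.999, 0.0, 0.0]
ft_force: [1.3, -0.4, 2.1]
grip_width: 0.0005
grip_force: 0.9
```

```bash
python3 -m inch '[0,0,0.02,0,0,0,0,0,0.04,0,0,0,0,0,0.04,0,0,0]'; python3 -m inch '[0,0,-0.2,0,0,0,0,0,-0.5,0,0,0,0,0,-0.8,0,0,0,0,0,-1,0,0,0,0,0,-1,0,0,0]' 36;  python3 -c "
from h import *
c=get_calibration('wrist')
im=camera('wrist');cv2.imwrite('pics/w6.png',im[:,:,::-1])
print(proj(c,w(p,[(-.151,.065,.257),(-.151,.065,.235),(-.152,.122,.27)])))
print(rel(w(p,(-.152,.122,.344))[0],p[2]),rel(w(p,(-.152,.122,.262))[0],p[2]))"
```

```text
time: 15.05
position: [0.5558, 0.0169, 0.2644]
tool_rot: [0.04, 0.999, -0.0, 0.001]
ft_force: [-1.4, 0.7, 12.6]
grip_width: 0.0003
grip_force: 6.1
time: 15.47
position: [0.5565, 0.0169, 0.3453]
tool_rot: [0.041, 0.999, -0.0, 0.003]
ft_force: [0.5, -0.3, -0.4]
grip_width: 0.0261
grip_force: 0.0
[[259.64722782 197.69404479]
 [259.73574435 189.91668717]
 [341.90814835 201.81843442]]
(array([ 0.023,  0.714, -0.01 ]), array([-0.   ,  0.001,  0.003])) (array([0.026, 0.714, 1.015]), array([-0.   ,  0.001,  0.003]))
```

View pics/w6.png

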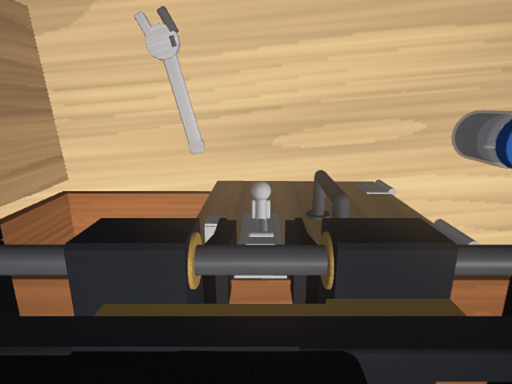

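```bash
python3 -c "
from h import *
c=get_calibration('wrist')
print(proj(c,w(p,[(-.152,.122,.266),(-.152,.122,.184),(-.11,.122,.266),(-.11,.122,.184)])).round())
im=cv2.imread('pics/w6.png')[150:240,230:420];cv2.imwrite('pics/c.png',cv2.resize(im,None,fx=4,fy=4))"
```

```text
[[341. 203.]
 [320. 177.]
 [337. 258.]
 [318. 219.]]
```

View pics/c.png

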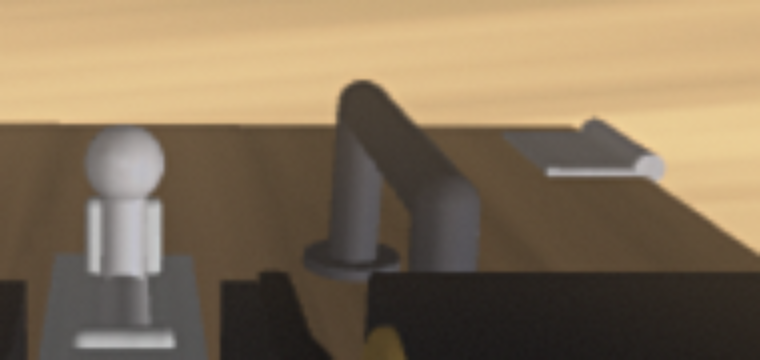

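The bolt is down (it met its stop at 12.6 N, ball at (261,190)), and the left handle bar runs (320,177)–(342,201), as predicted. Next I'll grip it.

```bash
python3 -m inch '[0.02,0.25,0,0,0,0,0.02,0.5,0,0,0,0,0.02,0.71,0,0,0,0,0.02,0.71,0,0,0,0,0.02,0.71,0.2,0,0,0,0.02,0.71,0.4,0,0,0,0.02,0.71,0.6,0,0,0,0.02,0.71,0.8,0,0,0,0.02,0.71,0.95,0,0,0,0.02,0.71,1,0,0,0,0.02,0.71,1,0,0,0]' 36 && python3 -m inch '[0,0,0,0,0,0,0,0,0,0,0,0,0,0,0,0,0,0,0,0,0,0,0,0,0,0,0,0,0,0,0,0,0,0,0,0]' 0 15; python3 arc.py -1 32 8
```

```text
time: 16.43
position: [0.5566, 0.0733, 0.2598]
tool_rot: [0.041, 0.999, -0.0, -0.003]
ft_force: [0.8, 0.8, 0.6]
grip_width: 0.0357
grip_force: 0.0
time: 16.93
position: [0.5585, 0.0739, 0.2628]
tool_rot: [0.041, 0.999, 0.0, 0.001]
ft_force: [0.5, 0.1, 2.2]
grip_width: 0.0114
grip_force: 15.0
[0.09, 0.04, -0.0] [0.0, -0.0, 0.044]
[0.18, 0.09, -0.0] [0.0, -0.0, 0.089]
[0.27, 0.14, -0.0] [0.0, -0.0, 0.133]
[0.35, 0.2, -0.0] [0.0, -0.0, 0.178]
[0.43, 0.26, -0.0] [0.0, -0.0, 0.222]
[0.5, 0.33, -0.0] [0.0, -0.0, 0.267]
[0.57, 0.41, -0.0] [0.0, -0.0, 0.311]
[0.64, 0.48, -0.0] [0.0, -0.0, 0.356]
```

```bash
python3 -m inch '[0.09,0.04,0,0,0,0.044,0.18,0.09,0,0,0,0.089,0.27,0.14,0,0,0,0.133,0.35,0.2,0,0,0,0.178,0.43,0.26,0,0,0,0.222,0.5,0.33,0,0,0,0.267,0.57,0.41,0,0,0,0.311,0.63,0.48,0,0,0,0.356,0.63,0.48,0,0,0,0.356]' && python3 -m inch '[0.09,0.04,0,0,0,0.044,0.18,0.09,0,0,0,0.089,0.27,0.14,0,0,0,0.133,0.35,0.2,0,0,0,0.178,0.43,0.26,0,0,0,0.222,0.5,0.33,0,0,0,0.267,0.57,0.41,0,0,0,0.311,0.63,0.48,0,0,0,0.356,0.63,0.48,0,0,0,0.356]'; python3 -c "
from h import *
o=get_obs();print(o['q'],(np.array(o['position'])-w(p,(-.11,.23,0))[0])[:2])"; python3 arc.py -1 31 2
```

```text
time: 17.68
position: [0.5109, 0.1172, 0.2628]
tool_rot: [0.315, 0.949, 0.001, 0.0]
ft_force: [0.9, 1.9, 2.1]
grip_width: 0.0117
grip_force: 15.0
time: 18.43
position: [0.4937, 0.178, 0.2628]
tool_rot: [0.564, 0.826, 0.001, 0.0]
ft_force: [-1.0, 1.4, 4.8]
grip_width: 0.0116
grip_force: 15.0
[ 1.32379694e-01  3.69652820e-01  1.66149602e+00  9.53598765e-04
  1.10964486e+00 -2.40703692e-01] [-0.11551494 -0.00013372]
[0.34, 0.19, 0.0] [-0.0, -0.0, 0.172]
[0.62, 0.46, 0.0] [-0.0, -0.0, 0.344]
```

```bash
python3 -m inch '[0.09,0.04,0,0,0,0.044,0.18,0.09,0,0,0,0.089,0.27,0.14,0,0,0,0.133,0.35,0.2,0,0,0,0.178,0.43,0.26,0,0,0,0.222,0.5,0.33,0,0,0,0.267,0.57,0.41,0,0,0,0.311,0.62,0.47,0,0,0,0.35,0.62,0.47,0,0,0,0.35,0.62,0.47,0,0,0,0.35]' && python3 -m inch '[0,0,0,0,0,0,0,0,0,0,0,0,0,0,0,0,0,0,0,0,0,0,0,0]' 30 && python3 -m inch '[0,0,-0.2,0,0,0,0,0,-0.4,0,0,0,0,0,-0.6,0,0,0,0,0,-0.8,0,0,0,0,0,-1,0,0,0,0,0,-1,0,0,0]' && python3 -m inch '[0,0,-0.2,0,0,0,0,0,-0.4,0,0,0,0,0,-0.4,0,0,0]' ; python3 -c "
from h import *
a=camera('top')[100:290,120:380,::-1];b=camera('scene')[70:340,140:400,::-1]
cv2.imwrite('pics/end.png',cv2.resize(np.vstack([a,b]),None,fx=1.3,fy=1.3))"
```

```text
time: 19.27
position: [0.5105, 0.2378, 0.2628]
tool_rot: [0.766, 0.643, 0.001, -0.001]
ft_force: [-2.5, 2.8, 4.9]
grip_width: 0.0113
grip_force: 15.0
time: 19.6
position: [0.5107, 0.2363, 0.2618]
tool_rot: [0.767, 0.642, -0.0, 0.0]
ft_force: [-0.6, 0.1, -0.1]
grip_width: 0.027
grip_force: 0.0
time: 20.1
position: [0.5125, 0.237, 0.3453]
tool_rot: [0.767, 0.641, 0.003, 0.002]
ft_force: [1.2, 0.6, 0.8]
grip_width: 0.03
grip_force: 0.0
time: 20.35
position: [0.512, 0.237, 0.3761]
tool_rot: [0.767, 0.641, 0.002, 0.001]
ft_force: [-0.0, 0.7, 0.8]
grip_width: 0.0299
grip_force: 0.0
```

View pics/end.png

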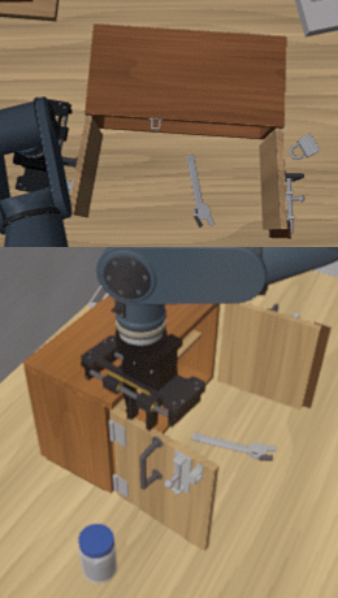

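Both doors stand open at about 95°, the bolts are drawn, the jar, padlock and spanner have not moved, and the arm is clear.

```bash
python3 -c "
from rig import hand_in
print(hand_in())"
```

```text
the job is handed in; nothing more can be done
None
```

I opened the cupboard in the order asked and handed the job in at about 20 s: both doors stand open at about 95° with their bolts drawn, the jar, padlock and spanner are where they were, and the arm is clear.

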